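# Lock the polishing barrel with the pin spanner

## Task

Take the two-pin spanner from its rest and set both its pins in the two holes of the lock ring on top of the larger polishing barrel. Only then turn the ring clockwise (seen from above) with the spanner until it comes to its stop, where the pointer on the ring meets the pointer on the barrel. Leave the spanner standing in the ring.

Things in the scene. Friction and masses are not known exactly. Their poses are not given: they have to be found in the camera images.
- spanner_grip (a point): Centre of the spanner's black upright grip: 18 thick (x), 60 long (y), 46 mm high (z). Below it a steel bar 24 x 106 x 8 mm, underside 31 mm under this point; 8 mm pins at y = +-41 mm reach 13 mm below the bar. 0.2 kg, same after a half turn. At the start the bar lies on a fixed grey rest, 30 mm over the table, between 4 mm lips: lift straight up.
- ring_top (a point): Centre of the upper face of the aluminium lock ring, 124 mm across, 82 mm over the table, on the larger fixed black rubber barrel (130 mm across). z is up; the axes turn with the ring: holes 23 mm wide, 16 mm deep at y = +-41 mm. Seated, the bar rests on the ring, the grip's centre 31 mm above this point. The smaller barrel (90 mm across, holes 55 mm apart) is a bystander.
- lock_ring (a joint): Turn of the lock ring about the vertical, rad: grows clockwise seen from above, starts between 0 and 0.35, hard stop at 1.2. It stays where it is left; friction 0.12 N m. The pins have up to 7.5 mm of play in the holes, so the ring can lag the spanner by up to about 0.18 rad.
Not all that is in view belongs to the job. Leave any orange look-alike of the part that bears ring_top alone.

How it is judged:
On the way, in this order (a step that is already met when the one before it is completed fails the run):
1. both pins of the spanner are in the ring's holes, bar down on the ring, before the ring is turned (horizontal distance between spanner_grip and ring_top below 0.013 m and z of spanner_grip in the frame of ring_top below 0.037 m and angle between the y axis of spanner_grip and the y axis of ring_top, either way round below 0.35 rad and value of joint lock_ring below 0.6 rad), for 0.2 s.
2. the ring is turned clockwise to its stop with both pins in its holes (horizontal distance between spanner_grip and ring_top below 0.013 m and z of spanner_grip in the frame of ring_top below 0.037 m and angle between the y axis of spanner_grip and the y axis of ring_top, either way round below 0.35 rad and value of joint lock_ring above 1.02 rad), for 0.1 s.
At the end, for the whole second after the job is handed in: The ring is within 0.18 rad (10 degrees) of its clockwise stop; the spanner stands upright (within 0.2 rad) with both pins in the holes: grip centre within 13 mm of the ring's axis and at most 37 mm above its face, bar within 0.35 rad of the line of the holes (all of step 2 and angle between spanner_grip's own z axis and vertical below 0.2 rad); the robot touches nothing.
It also fails if it takes over 38 s, if anything falls off the work surface, if the arm or the gripper's body presses on something with over 40 N, if the wrist force passes 120 N, or if a joint passes its speed limit or range.

## Robot

A 6-joint arm with a two-finger parallel gripper is mounted at the origin on the work surface; the furniture and walls round the work are solid. World frame = base frame: x ahead of the robot, y to its left, z up, the work surface at z = 0. Lengths are in m, angles in rad, forces in N, time in s.
With the tool pointing down it reaches from about 0.3 to 0.875 m from the base axis. Payload 6.4 kg.
Tool frame: the origin (TCP) lies midway between the tips of the shut fingers; the grasp point (between the pads) lies 19 mm behind it (ctrl.pinch_z is the distance from the TCP to the grasp point, in m); z points along the fingers, y is the line along which they close (so a half turn about z gives the same grasp; the last joint's range is limited). The gripper opens to 85 mm and grips with 20 to 120 N. Pads are 22 mm wide; open, the fingers measure 114 mm over their backs; the gripper's body (76 mm by 85 mm) begins 54 mm behind the grasp point. The pads swing forward as they close: fully open they stand 13 mm farther back than shut.
Start: joints at [1.024, 0.181, 1.607, -0, 1.354, -0.206], TCP at [0.192, 0.542, 0.204] pointing down, gripper open.
Joint ranges: [-2.99, 2.99], [-0.89, 2.07], [0.3, 2.58], [-1.14, 4.28], [0, 2.63], [-3.12, 3.12]. Speed limits (rad/s): [2.57, 2.57, 3.01, 3.14, 3.14, 3.14].

## Interface

Orientations are given as a unit quaternion [w, x, y, z].
In Python, from bench import ctrl gives the robot as it stands.
- The arm moves only by the tool apply_moves, never from a script. Its argument "moves" is a list of rows, each an object with "jaw": the opening, from 0 (shut) to 1 (fully open); "offset": the shift along the tool's x, y, z in mm, a list of three; "rot": the turn, a rotation vector about the tool's x, y, z in degrees, a list of three. In form: [{"jaw": jaw, "offset": [dx, dy, dz], "rot": [ax, ay, az]}, ...]. A call has exactly 5 rows; each row shifts and turns the commanded pose from where the row before left it, along the tool's axes as they then stand; what a row does not reach is not made up. A row lasts 1/8 s, in which the tool goes at most 62.5 mm and 10.7 degrees, less where a joint would pass 70% of its speed; a pose out of reach is approached as far as the arm can. A call is refused whole if a number of a shift passes 62.5 or a number of a turn 10.7, either way. A call with a gripper value outside its range is refused whole. The fingers move at their own pace and stop on an object; the grip force is fixed at half the most. Time passes only in rows, so rows that do not move let the fingers close, or fill a call up. It gives the time, the measured TCP pose, the force, the opening and the grip force at its end, in the units of the state.
- ctrl.get_obs(): the state, without advancing time (a new reading comes with each control period).
- ctrl.camera(name): name is "scene" or "side" or "wrist"; returns (picture, depth): 480x640x3 uint8, red, green, blue; 480x640 float32, m along the optical axis (not along the pixel's ray), 0 where there is no reading.
- ctrl.camera_params(name): a dict with "K" (3x3 intrinsics, pixels), "cam_to_world" (4x4, takes a point from camera to world coordinates); the wrist camera has in their place "mount" (4x4, takes a point from camera to tool coordinates, whose origin is the TCP and whose axes are the flange's). Camera axes: x right, y down, z forward; pixel columns grow to the right and rows downward; lengths in m; the calibration is good to about 2 mm. A picture is of the moment at which its call begins: read the wrist's pose just before it. camera_params takes no time and is no camera call.
- ctrl.hand_in(): hands the job in; it is judged then, once.
Trained networks look in the newest picture that a camera, given by its name, has taken for a name from the list of things; names that differ only in an ending like _2 or _b are one class to them, and where a whole thing is asked for, a point or a joint stands for the part that bears it (a point fixed in the world has none). Each returns a list of dicts, best first, with "score" (0 to 1); they miss things now and then, are a little off and sometimes report something else, mostly with a low value. They report only what shows in the picture. A call takes as long as a camera call. They do not tell look-alikes from the thing itself.
- ctrl.outline_of(camera, target): "region" (480x640 bool, what is visible of it) and "position" ([column, row] in pixels, amid what is visible of it).
The state is a dict: "time_s": time; "q": joint angles; "dq": joint speeds; "joint_efforts": joint torques, N m; "eef_pos": TCP position; "eef_rot": TCP orientation; "wrist_force": force on the tool from outside, world axes, zero at the start; "torque": the same for the moment, N m; "opening": opening from 0.0 (shut) to 1.0 (fully open); "grasp_force": force on a finger pad.
Only numpy, scipy, OpenCV 4.12 (cv2) and the standard library are available. Lean on these libraries where they do the work, as an engineer would, in place of code of your own. Each camera call takes 0.05 s, during which the arm holds its last target. There are 200 camera calls.

## Working session

There is one attempt and no reset: what is moved stays moved. The work goes in short steps, Python scripts to look and compute and a tool call to move; the robot and the scene stay as the last step left them, time stands still between calls to the robot, and variables do not carry over. Pictures are saved under pics/ and viewed, at most 10 in all, crops included, and the job is handed in when it is done.

Besides the shell and the picture viewer there is one more tool, called after "Request:" as a command line: name --argument value ..., lists and objects as JSON in quotes. apply_moves: Moves the arm, as the interface text tells. Its arguments: {"type":"object","properties":{"moves":{"type":"array"}},"required":["moves"]}

```bash
mkdir -p pics; ls; cat > h.py <<'E'
import numpy as np, cv2
from bench import ctrl
from scipy.spatial.transform import Rotation as R
def quat(q): return R.from_quat([q[1],q[2],q[3],q[0]])
def look(cam,save=None):
    o=ctrl.get_obs(); im,d=ctrl.camera(cam); p=ctrl.camera_params(cam); K=np.array(p["K"])
    if "cam_to_world" in p: T=np.array(p["cam_to_world"])
    else:
        W=np.eye(4); W[:3,:3]=quat(o["eef_rot"]).as_matrix(); W[:3,3]=o["eef_pos"]; T=W@np.array(p["mount"])
    v,u=np.mgrid[:480,:640]
    P=np.stack([(u-K[0,2])*d/K[0,0],(v-K[1,2])*d/K[1,1],d],-1)@T[:3,:3].T+T[:3,3]
    P[d==0]=np.nan
    if save: cv2.imwrite(f"pics/{save}.png",im[...,::-1])
    return im,d,P,o
E
python3 - <<'E'
from h import *
ims=[]
for c in ["scene","side","wrist"]:
    im,d,P,o=look(c,c+"0"); ims.append(im)
    for t in ["spanner_grip","ring_top"]:
        for r in ctrl.outline_of(c,t)[:3]:
            m=r["region"]; q=P[m]; q=q[~np.isnan(q[:,0])]
            print(c,t,round(r["score"],2),np.round(r["position"]),m.sum(),np.round(np.median(q,0),3) if len(q) else None,np.round(np.percentile(q,98,axis=0),3) if len(q) else None,np.round(np.percentile(q,2,axis=0),3) if len(q) else None)
print(o)
a=np.vstack([np.hstack([ims[0],ims[1]]),np.hstack([ims[2],ims[2]*0])])
cv2.imwrite("pics/all0.png",cv2.resize(a,(800,600))[...,::-1])
E
```

```text
pics
scene spanner_grip 0.6 [344. 228.] 382 [0.533 0.008 0.057] [0.548 0.07  0.086] [ 0.525 -0.027  0.032]
scene ring_top 0.74 [340. 386.] 2361 [ 0.302 -0.381  0.081] [ 0.362 -0.317  0.085] [ 0.247 -0.434  0.064]
scene ring_top 0.69 [404. 326.] 1731 [ 0.508 -0.319  0.081] [ 0.568 -0.256  0.085] [ 0.451 -0.371  0.066]
side spanner_grip 0.67 [361. 226.] 381 [ 0.536 -0.001  0.057] [0.549 0.066 0.087] [ 0.529 -0.03   0.032]
side ring_top 0.58 [319. 377.] 3338 [ 0.305 -0.389  0.084] [ 0.363 -0.322  0.086] [ 0.251 -0.437  0.069]
side ring_top 0.57 [409. 318.] 2532 [ 0.51  -0.325  0.084] [ 0.571 -0.255  0.086] [ 0.455 -0.374  0.067]
{'time_s': 0.3, 'q': array([ 1.02372498e+00,  1.81095297e-01,  1.60734639e+00,  2.94340574e-05,
        1.35378223e+00, -2.06315195e-01]), 'dq': array([ 0.00153097, -0.0006371 , -0.00246261,  0.00082551,  0.0002833 ,
       -0.00107257]), 'joint_efforts': array([-5.29444496e-04, -4.44333422e+01, -3.51059175e+01, -2.22458166e-04,
        5.50338256e-03, -1.00852540e-05]), 'eef_pos': array([0.19204449, 0.54177668, 0.20375469]), 'eef_rot': array([-1.29467843e-04,  1.69558081e-01,  9.85520146e-01, -2.88215853e-04]), 'wrist_force': array([0.45589888, 0.79375062, 1.0781183 ]), 'torque': array([-0.04535304, -0.00633566,  0.02702753]), 'grasp_force': 0.0, 'opening': 1.0016771857015825}
```

View pics/all0.png

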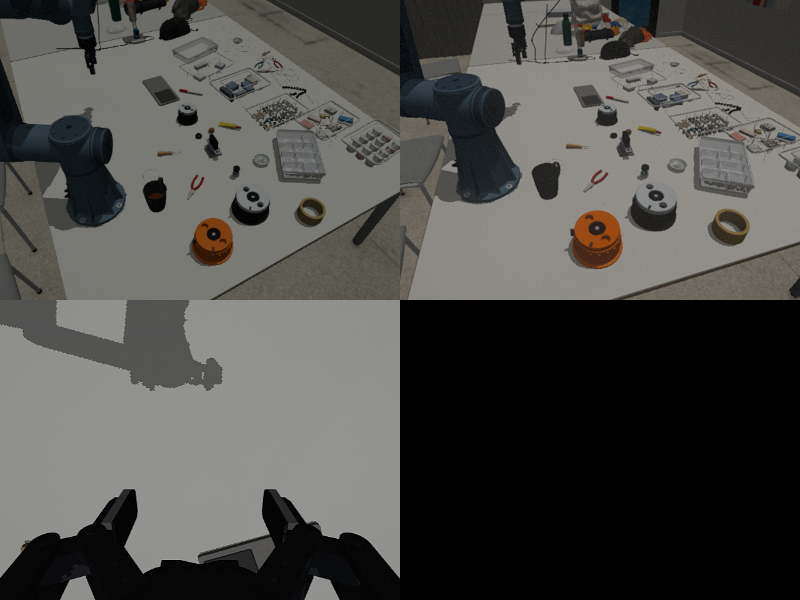

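The silver ring is on the black barrel at about (0.51, -0.315). The orange one at (0.30, -0.38) is the look-alike. The spanner is near (0.535, 0.01).

```bash
cat >> h.py <<'E'
def plan(target,yaw_y=None,o=None):
    """mm shift in tool axes and deg turn about tool z to bring TCP to target, tool y along yaw_y (world angle, mod pi)"""
    o=o or ctrl.get_obs(); M=quat(o["eef_rot"]).as_matrix()
    s=M.T@(np.array(target)-o["eef_pos"])*1000
    a=np.arctan2(M[1,1],M[0,1]); 
    t=None
    if yaw_y is not None:
        t=-np.degrees((yaw_y-a+np.pi/2)%np.pi-np.pi/2)
    tilt=np.degrees(R.align_vectors([M.T@[0,0,-1.]],[[0,0,1.]])[0].as_rotvec())
    print("shift",np.round(s,1),"turnz",t,"ydir",round(np.degrees(a),1),"tilt",np.round(tilt,2),"q",np.round(o["q"],2),"t",o["time_s"],"open",round(o["opening"],3),"F",np.round(o["wrist_force"],1))
E
python3 - <<'E'
from h import *
print(ctrl.camera_params("wrist"),ctrl.pinch_z)
for c in ["scene","side"]:
    im,d,P,o=look(c)
    m=(abs(P[...,0]-.535)<.08)&(abs(P[...,1]-0.01)<.08)&(P[...,2]>.065)&(P[...,2]<.1)
    q=P[m]; print(len(q),np.median(q,0),(q.max(0)+q.min(0))/2,np.ptp(q,axis=0)); 
    e,v=np.linalg.eigh(np.cov(q[:,:2].T)); print(e,np.degrees(np.arctan2(v[1,1],v[0,1])))
plan([.45,0,.25],0)
E
```

```text
{'K': array([[350.90168114,   0.        , 319.1662296 ],
       [  0.        , 350.90168114, 235.4845594 ],
       [  0.        ,   0.        ,   1.        ]]), 'mount': array([[-6.91858938e-05, -9.48260308e-01, -3.17493910e-01,
         8.27250085e-02],
       [ 9.99999901e-01,  7.36371357e-05, -4.37844807e-04,
         6.86019397e-04],
       [ 4.38570194e-04, -3.17493909e-01,  9.48260210e-01,
        -1.69812622e-01],
       [ 0.00000000e+00,  0.00000000e+00,  0.00000000e+00,
         1.00000000e+00]])} 0.0187
160 [0.53582435 0.01764899 0.08155046] [0.53798993 0.02301279 0.07614636] [0.02267248 0.06198268 0.02223929]
[3.12913367e-05 3.32521429e-04] 86.41537887200882
175 [0.53853849 0.0102048  0.08407018] [0.54232903 0.0207293  0.07717276] [0.02291355 0.06084922 0.02366794]
[3.20884460e-05 3.58099425e-04] 87.62676953783877
shift [-424.1 -424.6  -45.9] turnz 70.4738732131723 ydir 70.5 tilt [-0. -0.  0.] q [ 1.02  0.18  1.61  0.    1.35 -0.21] t 0.55 open 0.997 F [-0.7  0.4 -0.2]
```

Request:
apply_moves --moves '[{"jaw": 1, "offset": [-33.5, -25, -3], "rot": [0, 0, 0]}, {"jaw": 1, "offset": [-33.5, -25, -3], "rot": [0, 0, 0]}, {"jaw": 1, "offset": [-33.5, -25, -3], "rot": [0, 0, 0]}, {"jaw": 1, "offset": [-33.5, -25, -3], "rot": [0, 0, 0]}, {"jaw": 1, "offset": [-33.5, -25, -3], "rot": [0, 0, 0]}]'

```text
time_s: 1.18
eef_pos: [0.3089, 0.367, 0.2194]
eef_rot: [0.0, 0.169, 0.986, 0.0]
wrist_force: [0.8, 0.0, 1.0]
opening: 0.999
grasp_force: 0.0
```

Request:
apply_moves --moves '[{"jaw": 1, "offset": [-33.5, -25, -3], "rot": [0, 0, 0]}, {"jaw": 1, "offset": [-33.5, -25, -3], "rot": [0, 0, 0]}, {"jaw": 1, "offset": [-33.5, -25, -3], "rot": [0, 0, 0]}, {"jaw": 1, "offset": [-33.5, -25, -3], "rot": [0, 0, 0]}, {"jaw": 1, "offset": [-33.5, -25, -3], "rot": [0, 0, 0]}]'

```text
time_s: 1.8
eef_pos: [0.4251, 0.1932, 0.2345]
eef_rot: [0.0, 0.17, 0.986, 0.0]
wrist_force: [-0.3, -0.3, -1.0]
opening: 0.999
grasp_force: 0.0
```

Request:
apply_moves --moves '[{"jaw": 1, "offset": [-33.5, -25, -3], "rot": [0, 0, 0]}, {"jaw": 1, "offset": [-33.5, -25, -3], "rot": [0, 0, 0]}, {"jaw": 1, "offset": [-33.5, -25, -3], "rot": [0, 0, 0]}, {"jaw": 1, "offset": [-33.5, -25, -3], "rot": [0, 0, 0]}, {"jaw": 1, "offset": [-33.5, -25, -3], "rot": [0, 0, 0]}]'

```text
time_s: 2.42
eef_pos: [0.5411, 0.0193, 0.2493]
eef_rot: [0.0, 0.17, 0.986, 0.0]
wrist_force: [0.4, -0.4, 0.3]
opening: 0.999
grasp_force: 0.0
```

Request:
apply_moves --moves '[{"jaw": 1, "offset": [0, 0, 0], "rot": [0, 0, 10.5]}, {"jaw": 1, "offset": [0, 0, 0], "rot": [0, 0, 10.5]}, {"jaw": 1, "offset": [0, 0, 0], "rot": [0, 0, 10.5]}, {"jaw": 1, "offset": [0, 0, 0], "rot": [0, 0, 10.5]}, {"jaw": 1, "offset": [0, 0, 0], "rot": [0, 0, 10.5]}]'

```text
time_s: 3.05
eef_pos: [0.5404, 0.0206, 0.2491]
eef_rot: [0.0, 0.59, 0.807, 0.0]
wrist_force: [0.8, -0.1, 0.1]
opening: 0.999
grasp_force: 0.0
```

Request:
apply_moves --moves '[{"jaw": 1, "offset": [0, 0, 0], "rot": [0, 0, 10]}, {"jaw": 1, "offset": [0, 0, 0], "rot": [0, 0, 10]}, {"jaw": 1, "offset": [0, 0, 0], "rot": [0, 0, 0]}, {"jaw": 1, "offset": [0, 0, 0], "rot": [0, 0, 0]}, {"jaw": 1, "offset": [0, 0, 0], "rot": [0, 0, 0]}]'

```text
time_s: 3.68
eef_pos: [0.5404, 0.0206, 0.2491]
eef_rot: [0.0, 0.719, 0.695, 0.0]
wrist_force: [-0.4, 0.6, 0.1]
opening: 1.001
grasp_force: 0.0
```

```bash
cat > grip.py <<'E'
from h import *
im,d,P,o=look("wrist","wgrip")
m=(abs(P[...,0]-.54)<.06)&(abs(P[...,1]-0.018)<.06)&(P[...,2]>.074)&(P[...,2]<.1)
q=P[m].astype(np.float32); (c,s,a)=cv2.minAreaRect(q[:,:2]*1000); print(len(q),np.median(q,0),c,s,a)
e,v=np.linalg.eigh(np.cov(q[:,:2].T)); print(np.degrees(np.arctan2(v[1,1],v[0,1])))
for r in ctrl.outline_of("wrist","spanner_grip")[:2]: print(r["score"],r["position"],np.nanmedian(P[r["region"]],0))
c=np.array(c)/1000
plan([c[0],c[1],.061+.0-ctrl.pinch_z],np.arctan2(v[1,1],v[0,1])+np.pi/2)
E
python3 grip.py
```

```text
1125 [0.5413506  0.02660961 0.08375707] (541.0194091796875, 24.325603485107422) (60.607582092285156, 19.124174118041992) 85.21907806396484
85.31191013049123
0.59 [323.1, 191.6] [0.54153598 0.03640364 0.08198062]
shift [  3.8   0.5 206.8] turnz 2.7250304422983915 ydir -2.0 tilt [-0. -0.  0.] q [-0.18  0.07  1.64  0.    1.43 -0.15] t 3.775 open 1.002 F [ 0.4 -0.1 -0. ]
```

View pics/wgrip.png

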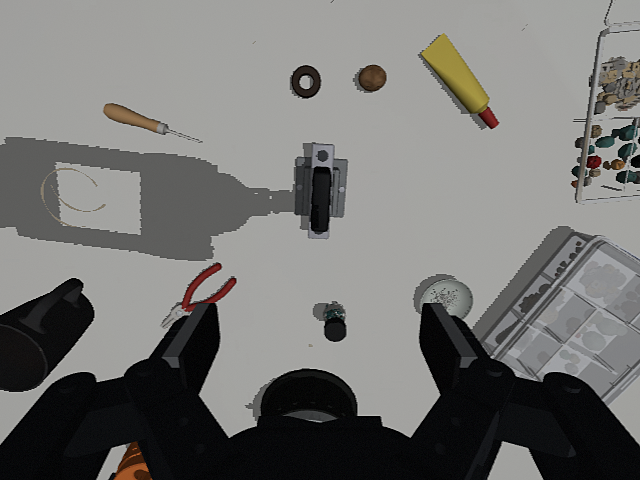

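The spanner is centred at (320, 195) px, 5° off the y axis, and its 60.6 x 19 mm top matches the stated size. I'll descend to it and grip.

Request:
apply_moves --moves '[{"jaw": 1, "offset": [3.8, 0.5, 40], "rot": [0, 0, 2.7]}, {"jaw": 1, "offset": [0, 0, 45], "rot": [0, 0, 0]}, {"jaw": 1, "offset": [0, 0, 45], "rot": [0, 0, 0]}, {"jaw": 1, "offset": [0, 0, 45], "rot": [0, 0, 0]}, {"jaw": 1, "offset": [0, 0, 27], "rot": [0, 0, 0]}]'

```text
time_s: 4.4
eef_pos: [0.5397, 0.0246, 0.0447]
eef_rot: [-0.001, 0.735, 0.678, -0.001]
wrist_force: [0.0, 0.8, 0.2]
opening: 1.003
grasp_force: 0.0
```

Request:
apply_moves --moves '[{"jaw": 0, "offset": [0, 0, 0], "rot": [0, 0, 0]}, {"jaw": 0, "offset": [0, 0, 0], "rot": [0, 0, 0]}, {"jaw": 0, "offset": [0, 0, 0], "rot": [0, 0, 0]}, {"jaw": 0, "offset": [0, 0, 0], "rot": [0, 0, 0]}, {"jaw": 0, "offset": [0, 0, 0], "rot": [0, 0, 0]}]'

```text
time_s: 5.03
eef_pos: [0.5422, 0.0242, 0.0488]
eef_rot: [0.001, 0.736, 0.677, 0.001]
wrist_force: [-2.5, 0.7, 6.3]
opening: 0.187
grasp_force: 59.5
```

Request:
apply_moves --moves '[{"jaw": 0, "offset": [0, 0, -20], "rot": [0, 0, 0]}, {"jaw": 0, "offset": [0, 0, -40], "rot": [0, 0, 0]}, {"jaw": 0, "offset": [0, 0, -50], "rot": [0, 0, 0]}, {"jaw": 0, "offset": [0, 0, -50], "rot": [0, 0, 0]}, {"jaw": 0, "offset": [0, 0, -41], "rot": [0, 0, 0]}]'

```text
time_s: 5.65
eef_pos: [0.5412, 0.0244, 0.2507]
eef_rot: [0.001, 0.736, 0.677, 0.001]
wrist_force: [0.2, 0.0, -2.4]
opening: 0.184
grasp_force: 59.0
```

Request:
apply_moves --moves '[{"jaw": 0, "offset": [-38.5, 0, 0], "rot": [0, 0, 0]}, {"jaw": 0, "offset": [-38.5, 0, 0], "rot": [0, 0, 0]}, {"jaw": 0, "offset": [-38.5, 0, 0], "rot": [0, 0, 0]}, {"jaw": 0, "offset": [-38.5, 0, 0], "rot": [0, 0, 0]}, {"jaw": 0, "offset": [-38.5, 0, 0], "rot": [0, 0, 0]}]'

```text
time_s: 6.28
eef_pos: [0.5248, -0.1686, 0.2483]
eef_rot: [0.0, 0.736, 0.677, 0.0]
wrist_force: [0.9, -0.6, -1.3]
opening: 0.186
grasp_force: 59.0
```

Request:
apply_moves --moves '[{"jaw": 0, "offset": [-38.5, 0, 0], "rot": [0, 0, 0]}, {"jaw": 0, "offset": [-38.5, 0, 0], "rot": [0, 0, 0]}, {"jaw": 0, "offset": [-38.5, 0, 0], "rot": [0, 0, 0]}, {"jaw": 0, "offset": [-38.5, 0, 0], "rot": [0, 0, 0]}, {"jaw": 0, "offset": [-38.5, 0, 0], "rot": [0, 0, 0]}]'

```text
time_s: 6.9
eef_pos: [0.509, -0.3604, 0.2482]
eef_rot: [-0.0, 0.736, 0.677, 0.0]
wrist_force: [0.3, -0.1, -2.3]
opening: 0.186
grasp_force: 59.0
```

```bash
cat > ring.py <<'E'
from h import *
im,d,P,o=look("wrist","wring")
m=(abs(P[...,0]-.51)<.09)&(abs(P[...,1]+.317)<.09)&(abs(P[...,2]-.083)<.008)
q=P[m].astype(np.float32); h=cv2.convexHull(q[:,:2]*1000); c,r=cv2.minEnclosingCircle(h); print(len(q),np.median(q,0),c,r)
# hole pixels: below the face within 60 mm
dd=np.hypot(P[...,0]-c[0]/1000,P[...,1]-c[1]/1000)
low=((dd<.056)&(P[...,2]<.076)).astype(np.uint8)
n,l,s,ce=cv2.connectedComponentsWithStats(low)
for i in range(1,n):
    if s[i,4]>15: print(s[i],np.round(np.nanmean(P[l==i],0),4))
plan([c[0]/1000,c[1]/1000,.2])
E
python3 ring.py
```

```text
11611 [ 0.5164732  -0.30232215  0.08178575] (507.3828430175781, -310.395263671875) 67.51458740234375
[301  96  25  26 518] [ 0.5099 -0.2693  0.0663]
shift [54.9 -5.2 47.8] turnz None ydir -4.9 tilt [-0.01  0.19  0.  ] q [-0.81  0.26  1.42 -0.    1.46 -0.73] t 6.95 open 0.191 F [-3.  -2.2 -1.1]
```

View pics/wring.png

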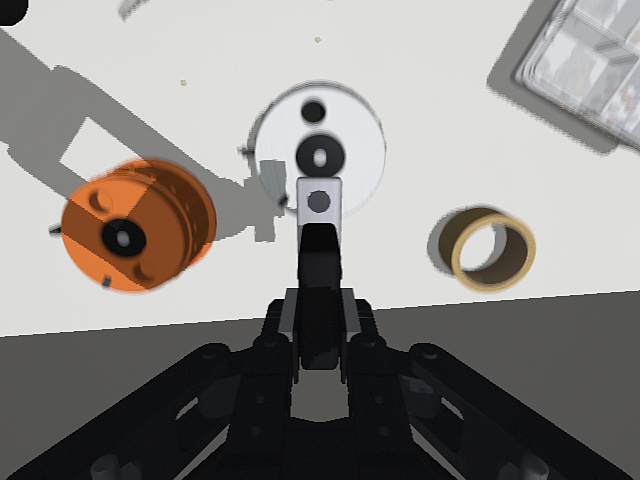

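The silver ring shows one hole at (313, 111) px and its hub at (320, 157). The held spanner hides the second hole. I'll fix the centre from a settled picture.

```bash
cat > ring2.py <<'E'
from h import *
from scipy.optimize import least_squares
im,d,P,o=look("wrist","wring2")
p=ctrl.camera_params("wrist"); K=np.array(p["K"]); W=np.eye(4); W[:3,:3]=quat(o["eef_rot"]).as_matrix(); W[:3,3]=o["eef_pos"]; T=W@np.array(p["mount"])
def onplane(u,v,z=.082):
    r=T[:3,:3]@[(u-K[0,2])/K[0,0],(v-K[1,2])/K[1,1],1]; return (T[:3,3]+r*(z-T[2,3])/r[2])[:2]
g=im.max(2).astype(int)
face=((abs(P[...,0]-.51)<.08)&(abs(P[...,1]+.317)<.08)&(abs(P[...,2]-.082)<.006)).astype(np.uint8)
cs,_=cv2.findContours(face,cv2.RETR_EXTERNAL,cv2.CHAIN_APPROX_NONE)
b=max(cs,key=len)[:,0]; b=b[b[:,1]<165]
B=np.array([onplane(*x) for x in b])
f=least_squares(lambda c:np.hypot(*(B-c[:2]).T)-.062,[.509,-.315],loss="soft_l1",f_scale=.0005)
print("circle",f.x,np.median(abs(f.fun)))
c=f.x
cand=((g<60)&(np.hypot(P[...,0]-c[0],P[...,1]-c[1])<.055)).astype(np.uint8)
n,l,s,ce=cv2.connectedComponentsWithStats(cand)
for i in range(1,n):
    if s[i,4]>80:
        x=onplane(*(s[i,:2]+(s[i,2:4]-1)/2)); print(s[i],x,1000*np.hypot(*(x-c)),np.degrees(np.arctan2(*(x-c)[::-1])))
plan([c[0],c[1],.2])
E
python3 ring2.py
```

```text
circle [ 0.51290213 -0.31130549] 0.0003292678012247127
[302  89  24  26 490] [ 0.51009185 -0.26935963] 42.039903645351316 93.83295691364349
[ 296  122   49   51 1783] [ 0.51252454 -0.30927707] 2.063271684274984 100.5447947284594
[  182   223   282   257 30350] [ 0.49622494 -0.53421457] 223.53206978185284 -94.27867734906431
shift [52.   0.3 47.8] turnz None ydir -4.9 tilt [-0.02  0.08  0.  ] q [-0.81  0.26  1.43 -0.    1.46 -0.72] t 7.0 open 0.184 F [ 0.6  0.4 -1.9]
```

```bash
cat > pin.py <<'E'
from h import *
im,d,P,o=look("wrist","wpin")
M=quat(o["eef_rot"]).as_matrix(); Q=(P-o["eef_pos"])@M*1000
g=im.max(2).astype(int)
# bar region
bar=(abs(Q[...,1])<16)&(Q[...,0]>20)&(Q[...,0]<65)&(Q[...,2]<25)&(Q[...,2]>-5)
print("bar n",bar.sum(),"z med",np.median(Q[bar][:,2]),"x max",np.percentile(Q[bar][:,0],99.5),"y range",np.percentile(Q[bar][:,1],[1,99]))
mk=(bar&(g<130)&(Q[...,0]>33)).astype(np.uint8); n,l,s,ce=cv2.connectedComponentsWithStats(mk)
for i in range(1,n):
    if s[i,4]>40: print(s[i],Q[l==i].mean(0),np.median(g[l==i]))
plan([.5125,-.3105,.13],np.radians(3.8))
E
python3 pin.py
```

```text
bar n 2458 z med 10.610338293546718 x max 53.28385132053151 y range [-12.66789444  10.66296239]
[297 177  44   5  83] [53.07625747 -1.49617542 13.07788945] 92.0
[308 190  23  23 395] [41.56702792 -1.20233967  8.88179543] 80.0
shift [ 50.5  -0.3 117.7] turnz -8.676748618612883 ydir -4.9 tilt [-0.03 -0.02  0.  ] q [-0.81  0.26  1.43 -0.    1.46 -0.72] t 7.05 open 0.194 F [-0.2 -0.3 -1.7]
```

Request:
apply_moves --moves '[{"jaw": 0, "offset": [25, 0.3, 0], "rot": [0, 0, 0]}, {"jaw": 0, "offset": [25, 0.3, 0], "rot": [0, 0, 0]}, {"jaw": 0, "offset": [0, 0, 35], "rot": [0, 0, -8.7]}, {"jaw": 0, "offset": [0, 0, 45], "rot": [0, 0, 0]}, {"jaw": 0, "offset": [0, 0, 40], "rot": [0, 0, 0]}]'

```text
time_s: 7.68
eef_pos: [0.5146, -0.3065, 0.1273]
eef_rot: [0.0, 0.681, 0.732, 0.0]
wrist_force: [0.2, 0.2, -1.2]
opening: 0.189
grasp_force: 59.0
```

```bash
python3 - <<'E'
from h import *
a=look("wrist")[0][60:460,120:520]; im,d,P,o=look("side"); b=im[230:430,330:530]
im2=look("scene")[0][230:430,330:530]
b=np.vstack([b,im2]); b=cv2.resize(b,(300,600),interpolation=cv2.INTER_CUBIC); a=cv2.resize(a,(500,500)); a=np.vstack([a,np.zeros((100,500,3),np.uint8)])
cv2.imwrite("pics/pre.png",np.hstack([a,b])[...,::-1]); plan([.5125,-.3105,.1008],np.radians(3.8))
E
```

```text
shift [-4.5 -0.8 25.6] turnz 0.3053286141348867 ydir 4.1 tilt [-0.19 -0.22  0.  ] q [-0.74  0.31  1.61  0.    1.22 -0.81] t 7.825 open 0.183 F [ 0.2 -0.6 -1.5]
```

View pics/pre.png

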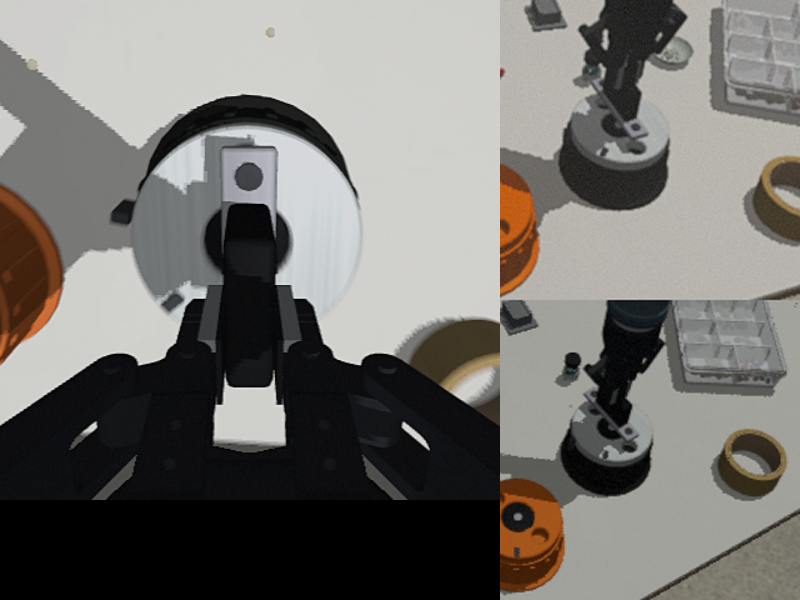

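Request:
apply_moves --moves '[{"jaw": 0, "offset": [-4.5, 0, 0], "rot": [0, 0, 0]}, {"jaw": 0, "offset": [0, 0, 6], "rot": [0, 0, 0]}, {"jaw": 0, "offset": [0, 0, 5], "rot": [0, 0, 0]}, {"jaw": 0, "offset": [0, 0, 4], "rot": [0, 0, 0]}, {"jaw": 0, "offset": [0, 0, 3], "rot": [0, 0, 0]}]'

```text
time_s: 8.45
eef_pos: [0.5142, -0.314, 0.1097]
eef_rot: [-0.0, 0.682, 0.731, 0.0]
wrist_force: [-0.8, 0.5, -1.2]
opening: 0.19
grasp_force: 59.0
```

```bash
python3 -c "
from h import *
plan([.5125,-.3105,.1008],np.radians(3.8))
plan([.5125,-.3105,.1008],np.radians(3.8))"
```

```text
shift [ 3.6 -1.5  8.9] turnz 0.1627557644916655 ydir 4.0 tilt [-0.02 -0.02  0.  ] q [-0.74  0.34  1.61  0.    1.19 -0.81] t 8.45 open 0.19 F [-0.8  0.5 -1.2]
shift [ 3.6 -1.5  8.9] turnz 0.1627557644916655 ydir 4.0 tilt [-0.02 -0.02  0.  ] q [-0.74  0.34  1.61  0.    1.19 -0.81] t 8.45 open 0.19 F [-0.8  0.5 -1.2]
```

Request:
apply_moves --moves '[{"jaw": 0, "offset": [2, 0, 2], "rot": [0, 0, 0]}, {"jaw": 0, "offset": [0, 0, 3], "rot": [0, 0, 0]}, {"jaw": 0, "offset": [0, 0, 2], "rot": [0, 0, 0]}, {"jaw": 0, "offset": [0, 0, 1], "rot": [0, 0, 0]}, {"jaw": 0, "offset": [0, 0, 0], "rot": [0, 0, 0]}]'

```text
time_s: 9.07
eef_pos: [0.5142, -0.3121, 0.102]
eef_rot: [-0.0, 0.682, 0.731, -0.0]
wrist_force: [0.2, 0.5, -1.2]
opening: 0.191
grasp_force: 59.0
```

Request:
apply_moves --moves '[{"jaw": 0, "offset": [0, -1, 1], "rot": [0, 0, 0]}, {"jaw": 0, "offset": [0, 0, 0], "rot": [0, 0, 0]}, {"jaw": 0, "offset": [0, 0, 0], "rot": [0, 0, 0]}, {"jaw": 0, "offset": [0, 0, 0], "rot": [0, 0, 0]}, {"jaw": 0, "offset": [0, 0, 0], "rot": [0, 0, 0]}]'

```text
time_s: 9.7
eef_pos: [0.5133, -0.3122, 0.1011]
eef_rot: [0.0, 0.682, 0.731, -0.0]
wrist_force: [-0.2, 0.3, -1.8]
opening: 0.187
grasp_force: 59.0
```

Request:
apply_moves --moves '[{"jaw": 0, "offset": [0, 0, 0], "rot": [0, 0, 7]}, {"jaw": 0, "offset": [0, 0, 0], "rot": [0, 0, 8]}, {"jaw": 0, "offset": [0, 0, 0], "rot": [0, 0, 8]}, {"jaw": 0, "offset": [0, 0, 0], "rot": [0, 0, 8]}, {"jaw": 0, "offset": [0, 0, 0], "rot": [0, 0, 7]}]'

```text
time_s: 10.32
eef_pos: [0.5135, -0.3124, 0.1012]
eef_rot: [0.0, 0.884, 0.468, 0.0]
wrist_force: [0.5, -1.1, -2.6]
opening: 0.187
grasp_force: 59.0
```

```bash
python3 -c "
from h import *
plan([.5125,-.3105,.1008],np.radians(3.8)); print(ctrl.get_obs()['torque'])
im=look('wrist')[0]; cv2.imwrite('pics/t1.png',im[60:360,120:520,::-1])"
```

```text
shift [ 1.  -1.9  0.4] turnz -38.046299779273475 ydir -34.2 tilt [0.04 0.02 0.  ] q [-0.74  0.34  1.62 -0.    1.17 -0.15] t 10.325 open 0.187 F [ 0.5 -1.1 -2.6]
[-0.13555554 -0.17127458  0.16474518]
```

View pics/t1.png

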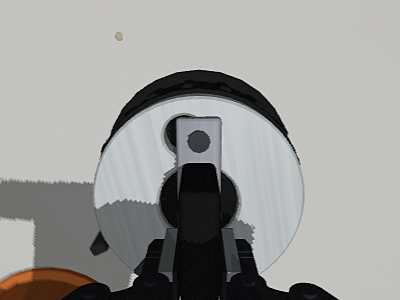

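The pins are in the holes: the visible hole at (180, 132) sits behind the bar's leading pin. The ring is turning, with torque close to the friction value. I'll go on.

Request:
apply_moves --moves '[{"jaw": 0, "offset": [0, 0, 0], "rot": [0, 0, 5]}, {"jaw": 0, "offset": [0, 0, 0], "rot": [0, 0, 5]}, {"jaw": 0, "offset": [0, 0, 0], "rot": [0, 0, 5]}, {"jaw": 0, "offset": [0, 0, 0], "rot": [0, 0, 3]}, {"jaw": 0, "offset": [0, 0, 0], "rot": [0, 0, 2]}]'

```text
time_s: 11.0
eef_pos: [0.5132, -0.3123, 0.1011]
eef_rot: [0.0, 0.951, 0.309, -0.0]
wrist_force: [0.6, -1.6, -1.4]
opening: 0.183
grasp_force: 59.1
```

```bash
python3 -c "
from h import *
plan([.5125,-.3105,.1008]); print(ctrl.get_obs()['torque'])"
```

```text
shift [ 0.5 -1.9  0.3] turnz None ydir -54.0 tilt [0.01 0.01 0.  ] q [-0.74  0.34  1.62 -0.    1.17  0.2 ] t 11.0 open 0.183 F [ 0.6 -1.6 -1.4]
[-0.19010234  0.05208946  0.14078077]
```

Request:
apply_moves --moves '[{"jaw": 0, "offset": [0, 0, 0], "rot": [0, 0, 2]}, {"jaw": 0, "offset": [0, 0, 0], "rot": [0, 0, 1]}, {"jaw": 0, "offset": [0, 0, 0], "rot": [0, 0, 1]}, {"jaw": 0, "offset": [0, 0, 0], "rot": [0, 0, 0]}, {"jaw": 0, "offset": [0, 0, 0], "rot": [0, 0, 0]}]'

```text
time_s: 11.62
eef_pos: [0.5133, -0.3121, 0.1011]
eef_rot: [0.0, 0.961, 0.276, 0.0]
wrist_force: [0.3, -0.9, -1.8]
opening: 0.187
grasp_force: 59.1
```

```bash
python3 -c "
from h import *
plan([.5125,-.3105,.1008]); print(ctrl.get_obs()['torque'])
im=look('wrist')[0]; cv2.imwrite('pics/t2.png',im[60:360,120:520,::-1])"
```

```text
shift [ 0.2 -1.8  0.3] turnz None ydir -58.0 tilt [ 0.   -0.01  0.  ] q [-0.74  0.34  1.62  0.    1.17  0.27] t 11.625 open 0.187 F [ 0.3 -0.9 -1.8]
[-0.30738921 -0.08114025  0.01764369]
```

View pics/t2.png

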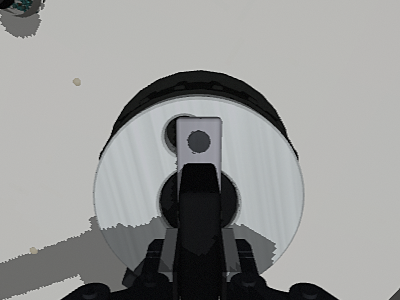

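The lag is unchanged and nothing has hit a stop yet, so I'll keep turning in small steps.

Request:
apply_moves --moves '[{"jaw": 0, "offset": [0, 0, 0], "rot": [0, 0, 1]}, {"jaw": 0, "offset": [0, 0, 0], "rot": [0, 0, 1]}, {"jaw": 0, "offset": [0, 0, 0], "rot": [0, 0, 1]}, {"jaw": 0, "offset": [0, 0, 0], "rot": [0, 0, 1]}, {"jaw": 0, "offset": [0, 0, 0], "rot": [0, 0, 0]}]'

```text
time_s: 12.3
eef_pos: [0.5133, -0.3121, 0.1011]
eef_rot: [0.0, 0.97, 0.242, -0.0]
wrist_force: [-0.1, 0.1, -2.4]
opening: 0.187
grasp_force: 62.0
```

```bash
python3 -c "
from h import *
plan([.5125,-.3105,.1008]); print(ctrl.get_obs()['torque'])"
```

```text
shift [ 0.1 -1.8  0.3] turnz None ydir -62.0 tilt [0.01 0.02 0.  ] q [-0.74  0.34  1.62 -0.    1.17  0.34] t 12.3 open 0.187 F [-0.1  0.1 -2.4]
[-0.21459721  0.00726965  1.34033272]
```

Request:
apply_moves --moves '[{"jaw": 0, "offset": [0, 0, 0], "rot": [0, 0, 1]}, {"jaw": 0, "offset": [0, 0, 0], "rot": [0, 0, 1]}, {"jaw": 0, "offset": [0, 0, 0], "rot": [0, 0, 1]}, {"jaw": 0, "offset": [0, 0, 0], "rot": [0, 0, 0]}, {"jaw": 0, "offset": [0, 0, 0], "rot": [0, 0, 0]}]'

```text
time_s: 12.92
eef_pos: [0.5133, -0.3121, 0.1012]
eef_rot: [0.0, 0.976, 0.216, -0.0]
wrist_force: [-1.8, -0.5, 0.2]
opening: 0.185
grasp_force: 73.9
```

```bash
python3 -c "
from h import *
plan([.5125,-.3105,.1008]); print(ctrl.get_obs()['torque'])
a=look('side','t3')[0][240:420,340:520];b=look('scene')[0][240:420,320:500]
cv2.imwrite('pics/t3.png',cv2.resize(np.hstack([a,b]),(800,400),interpolation=cv2.INTER_CUBIC)[...,::-1])"
```

```text
shift [-0.  -1.8  0.4] turnz None ydir -65.0 tilt [0.01 0.   0.  ] q [-0.74  0.34  1.62 -0.    1.17  0.39] t 12.925 open 0.185 F [-1.8 -0.5  0.2]
[-0.13893151  0.03184843  2.15490804]
```

View pics/t3.png

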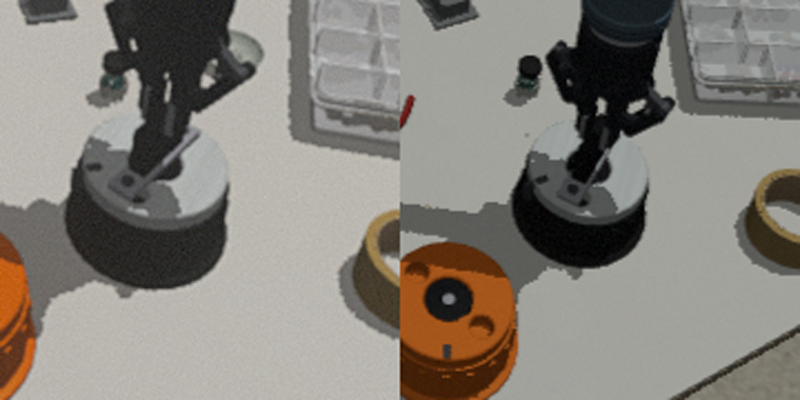

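The torque has risen to 2.2 N m, so the ring is at its stop. The ring's pointer, at (92, 168) on the left picture, now faces the barrel's. I'll relieve the load, open and lift clear.

Request:
apply_moves --moves '[{"jaw": 0, "offset": [0, 0, 0], "rot": [0, 0, -2]}, {"jaw": 0, "offset": [0, 0, 0], "rot": [0, 0, -2.5]}, {"jaw": 0, "offset": [0, 0, 0], "rot": [0, 0, 0]}, {"jaw": 0.5, "offset": [0, 0, 0], "rot": [0, 0, 0]}, {"jaw": 1, "offset": [0, 0, 0], "rot": [0, 0, 0]}]'

```text
time_s: 13.65
eef_pos: [0.5133, -0.3121, 0.1011]
eef_rot: [-0.0, 0.967, 0.253, 0.0]
wrist_force: [-1.2, -0.0, 0.8]
opening: 0.606
grasp_force: 0.0
```

Request:
apply_moves --moves '[{"jaw": 1, "offset": [0, 0, 0], "rot": [0, 0, 0]}, {"jaw": 1, "offset": [0, 0, 0], "rot": [0, 0, 0]}, {"jaw": 1, "offset": [0, 0, 0], "rot": [0, 0, 0]}, {"jaw": 1, "offset": [0, 0, -10], "rot": [0, 0, 0]}, {"jaw": 1, "offset": [0, 0, -20], "rot": [0, 0, 0]}]'

```text
time_s: 14.28
eef_pos: [0.5128, -0.3118, 0.1315]
eef_rot: [-0.001, 0.967, 0.254, -0.0]
wrist_force: [0.6, 0.1, 0.2]
opening: 1.001
grasp_force: 0.0
```

Request:
apply_moves --moves '[{"jaw": 1, "offset": [0, 0, -30], "rot": [0, 0, 0]}, {"jaw": 1, "offset": [0, 0, -40], "rot": [0, 0, 0]}, {"jaw": 1, "offset": [0, 0, -40], "rot": [0, 0, 0]}, {"jaw": 1, "offset": [0, 0, 0], "rot": [0, 0, 0]}, {"jaw": 1, "offset": [0, 0, 0], "rot": [0, 0, 0]}]'

```text
time_s: 14.9
eef_pos: [0.5132, -0.3121, 0.2419]
eef_rot: [0.0, 0.967, 0.254, 0.0]
wrist_force: [-1.7, 0.8, -1.0]
opening: 0.997
grasp_force: 0.0
```

```bash
python3 - <<'E'
from h import *
im,d,P,o=look("wrist","end")
m=(np.hypot(P[...,0]-.5125,P[...,1]+.311)<.05)&(P[...,2]>.125)&(P[...,2]<.15)
q=P[m].astype(np.float32); print(len(q),np.median(q,0),cv2.minAreaRect(q[:,:2]*1000))
E
```

```text
1571 [ 0.5143063  -0.31012073  0.1357792 ] ((512.3665161132812, -311.4760437011719), (59.41556167602539, 19.078638076782227), 31.406091690063477)
```

View pics/end.png

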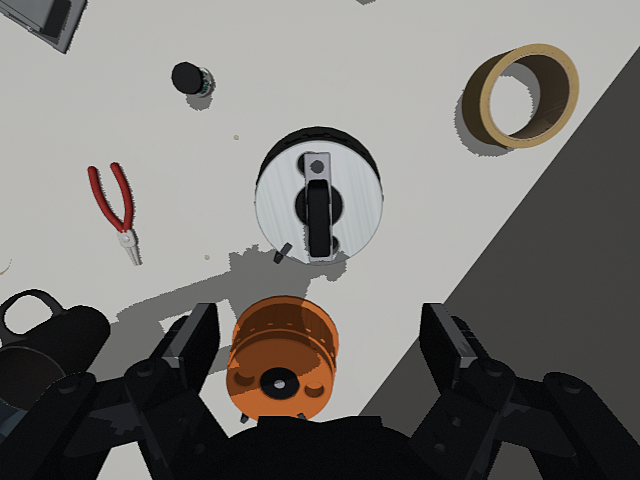

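The pointers on ring and barrel meet at (283, 253) px. The spanner stands upright and seated, with its top at 136 mm as expected.

```bash
python3 -c "
from bench import ctrl
print(ctrl.hand_in())"
```

```text
the job is handed in; nothing more can be done
None
```

I set the spanner's pins in the lock ring, turned it clockwise to its stop with the pointers meeting, left the spanner standing there and handed the job in after about 15 s of the 38 s; no verdict came back.

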